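# Close a biscuit tin in the pedal lid press

## Task

Slide the rectangular biscuit tin along the counter until it sits squarely home in the lid press, touching both the side fence and the back stop, with its lid still standing up. Then push the press's foot-style pedal right down to its stop and hold it there a moment so the ram pushes the lid home, and let the pedal come back up. Leave the closed tin standing against the stops and do not disturb the jar, the round tin or the tongs around it.

Things in the scene. Friction and masses are not known exactly. Their poses are not given: they have to be found in the camera images.
- press: Fixed grey bench press. Origin on the counter under the ram, where the centre of the tin's underside is when the tin is home; x points from the open front to the back stop, y from the open side to the side fence. No base plate: the tin slides on the counter. Behind the back stop a column (y -18 to 18 mm) carries an arm 36 mm wide, at height 145 to 185 mm, reaching forward to x = -22 mm.
- fence (a point): Middle of the side fence's inner face, on the counter (press frame x = -52, y = +50 mm). The fence is an aluminium bar 32 mm high and 14 mm thick, running along x from -190 to +85 mm in the press frame.
- back_stop (a point): Point of the back stop's front face on the counter (press frame x = +85, y = 0 mm). The stop is an aluminium bar 32 mm high and 14 mm thick, from y = -54 to +50 mm in the press frame, meeting the fence at a right angle.
- ram_pad (a point): Centre of the underside of the ram's pad, 46 (press x) by 60 (press y) mm, above the press's origin: at height 84 mm when up, 62.5 mm when the pedal is at its stop.
- tin: Loose rectangular metal tin, 170 long (x) by 100 wide (y) by 60 high without its lid, 0.35 to 0.7 kg. Origin: centre of its underside; z up. It starts in front of the press on the open side of the fence, its long side within 0.3 rad of the fence's direction. Sizes in mm.
- lid (a joint): How far the tin's flat plug lid (156 by 86 mm, in the mouth of the tin) stands above its home position, in m: 0 = home (top 62 mm above the tin's underside), 0.008 to 0.011 at the start. It slides stiffly, about 4 N.
- pedal (a joint): Angle of the pedal in rad: 0 = up (sprung back), 0.30 = down at its stop.
- pedal_pad (a point): Centre of the top of the pedal's black rubber pad (62 by 60 mm); moves with the pedal, height 56 mm up, 27 mm at the stop. The pedal is a steel plate 135 by 66 mm beyond the fence, hinged at its back end (press frame x +75, y +130, height 18 mm), raised front end towards press -x; the pad centre is 100 mm from the hinge. Here it takes about 7 N to start, 14 N at the stop; more nearer the hinge.
- jar: Bystander: glass jar, 84 mm across, 130 mm high, upright. Origin: centre of its underside.
- round_tin: Bystander: closed round tin, 114 mm across, 72 mm high. Origin: centre of its underside.
- tongs: Bystander: steel serving tongs lying flat, 200 mm long (x), 56 mm wide, 12 mm high. Origin: middle of the underside.

How it is judged (in metres and radians):
On the way, in this order (a step that is already met when the one before it is completed fails the run):
1. the tin sits home: within 3 mm of touching both the side fence and the back stop and square to them within 2 degrees, its lid still standing at least 6 mm up (x of tin in the frame of press between -0.003 and 0.003 m and y of tin in the frame of press between -0.003 and 0.003 m and angle between the x axis of tin and the x axis of press, either way round below 0.035 rad and angle between tin's own z axis and vertical below 0.05 rad and value of joint lid above 0.006 m), for 0.2 s.
2. with the tin still home, the pedal is held down at its stop (0.285 rad or more) for 0.3 s and the lid is pushed home, within 2.5 mm (x of tin in the frame of press between -0.003 and 0.003 m and y of tin in the frame of press between -0.003 and 0.003 m and angle between the x axis of tin and the x axis of press, either way round below 0.035 rad and angle between tin's own z axis and vertical below 0.05 rad and value of joint pedal above 0.285 rad and value of joint lid below 0.0025 m), for 0.3 s.
At the end, for the whole second after the job is handed in: The tin stands still on the counter within 3 mm of touching both the side fence and the back stop and square to them within 2 degrees, its lid is home within 2.5 mm, and the pedal is let go and back up (under 0.03 rad) (x of tin in the frame of press between -0.003 and 0.003 m and y of tin in the frame of press between -0.003 and 0.003 m and angle between the x axis of tin and the x axis of press, either way round below 0.035 rad and angle between tin's own z axis and vertical below 0.05 rad and value of joint lid below 0.0025 m and value of joint pedal below 0.03 rad and linear speed of tin below 0.02 m/s).
It fails at once if the jar, round tin or tongs is moved more than 20 mm (distance of any of jar, round_tin, tongs from where it was at the start of the episode above 0.02 m).
It also fails if it takes over 59 s, if anything falls off the work surface, if the arm or the gripper's body presses on something with over 40 N, if the wrist force passes 120 N, or if a joint passes its speed limit or range.

## Robot

A 6-joint arm with a two-finger parallel gripper is mounted at the origin on the work surface. World frame = base frame: x ahead of the robot, y to its left, z up, the work surface at z = 0. Lengths are in m, angles in degrees, forces in N, time in s.
With the tool pointing down it reaches from about 0.25 to 0.725 m from the base axis. Payload 9.7 kg.
Tool frame: the origin (TCP) lies on the centre line of the jaws, within the pads' length; the fingertips stand tip_extent ahead of it and the grasp point (between the pads) lies 3 mm ahead of it (tip_extent is the distance from the TCP to the fingertips, in m); z points along the fingers, y is the line along which they close (so a half turn about z gives the same grasp; the last joint's range is limited). The gripper opens to 85 mm and grips with 20 to 120 N. Pads are 22 mm wide; open, the fingers measure 114 mm over their backs; the gripper's body (76 mm by 85 mm) begins 54 mm behind the grasp point. The pads swing forward as they close: fully open they stand 13 mm farther back than shut.
Start: joints at [-71.505, 4.979, 10.078, 95.1, 0, 90], TCP at [0.174, -0.522, 0.253] pointing down, gripper open.
Joint ranges: [-179.16, 179.16], [-48.56, 103.87], [-65.8, 70.77], [-126.05, 130.52], [-82.76, 87.17], [-180, 180]. Speed limits (degrees/s): [127.2, 127.2, 147.25, 180, 180, 180].

## Interface

Orientations are given as [roll, pitch, yaw] about the fixed x, y, z axes, in that order (R = Rz(yaw) Ry(pitch) Rx(roll)).
In Python, from workcell import * gives the robot as it stands.
- The arm moves only by the tool servo_tool, never from a script. Its argument "rows" is a list of rows, each an object with "offset": the shift along the tool's x, y, z as a fraction of full scale, a list of three; "yaw": the turn about the tool's z as a fraction of full scale; "claw": the closure, from 0 (fully open) to 1 (shut). A call has 1 to 12 rows; each row is the pose to reach, as a shift and turn from the pose commanded when the call began, along the tool's axes at that moment, turning the shorter way round; what a row does not reach only later rows make up. Full scale, the value 1, is 0.1 m for a shift and pi rad for a turn. A row lasts 1/8 s, in which the tool goes at most 62.5 mm and 10.7 degrees, less where a joint would pass 70% of its speed; a pose out of reach is approached as far as the arm can. A call with a number of a shift or a turn outside -1 to 1 is refused whole. A call with a gripper value outside its range is refused whole. The fingers move at their own pace and stop on an object; "squeeze" is the grip in N (left out, the last holds). Time passes only in rows, so rows that repeat a pose let the fingers close. It gives the time, the measured TCP pose, the force, the opening and the grip force at its end, in the units of the state.
- get_obs(): the state, without advancing time (a new reading comes with each control period).
- camera(name): name is "side" or "top"; returns (picture, depth): 480x640x3 uint8, red, green, blue; 480x640 float32, m along the optical axis (not along the pixel's ray), 0 where there is no reading.
- camera_info(name): a dict with "fx", "fy", "cx", "cy" (pixels), "cam_to_world" (4x4, takes a point from camera to world coordinates). Camera axes: x right, y up, looking along -z (the intrinsics and any distortion apply to the point x, -y, -z); pixel columns grow to the right and rows downward; lengths in m; the calibration is good to about 2 mm. A picture is of the moment at which its call begins. camera_info takes no time and is no camera call.
- job_done(): hands the job in; it is judged then, once.
The state is a dict: "time": time; "q": joint angles; "qd": joint speeds; "joint_efforts": joint torques, N m; "ee_pos": TCP position; "tcp_rot": TCP orientation; "wrist_force": force on the tool from outside, world axes, zero at the start; "torque": the same for the moment, N m; "opening": finger opening in m; "grasp_force": force on a finger pad.
Only numpy, scipy, OpenCV 4.12 (cv2) and the standard library are available. Lean on these libraries where they do the work, as an engineer would, in place of code of your own. Each camera call takes 0.05 s, during which the arm holds its last target. There are 200 camera calls.

## Working session

There is one attempt and no reset: what is moved stays moved. The work goes in short steps, Python scripts to look and compute and a tool call to move; the robot and the scene stay as the last step left them, time stands still between calls to the robot, and variables do not carry over. Pictures are saved under pics/ and viewed, at most 10 in all, crops included, and the job is handed in when it is done.

Besides the shell and the picture viewer there is one more tool, called after "Call:" in YAML: its name, and indented under it one key for each argument. servo_tool: Moves the arm, as the interface text tells. Its arguments: {"type":"object","properties":{"rows":{"type":"array"},"squeeze":{"type":"number"}},"required":["rows"]}

```bash
mkdir -p pics; ls; python3 - <<'E'
from workcell import *
import cv2,numpy as np
o=get_obs();print(o)
for n in("top","side"):
    p,d=camera(n);i=camera_info(n);print(n,i)
    cv2.imwrite(f"pics/{n}0.png",p[:,:,::-1]);np.savez(f"{n}0.npz",p=p,d=d)
E
```

```text
pics
{'time': 0.0, 'q': array([-7.15045578e+01,  5.01136671e+00,  1.00330767e+01,  9.50983516e+01,
       -1.40551930e-04,  9.00006385e+01]), 'qd': array([-0.02867242, -0.08299435, -0.0328568 , -0.02603321,  0.02155505,
        0.00642363]), 'joint_efforts': array([ 1.33340363e-03, -5.20392144e+01,  4.64797318e+01,  1.68130727e-02,
       -3.82021130e-05, -1.17068288e-05]), 'ee_pos': array([ 0.17441234, -0.52140339,  0.25256815]), 'tcp_rot': array([-1.79923358e+02,  1.41405842e-04,  1.84948039e+01]), 'wrist_force': array([-0.10549798, -0.88216446, -0.07361858]), 'torque': array([-0.00187327, -0.01623078,  0.02864226]), 'grasp_force': 0.0, 'opening': 0.08536155497585128}
top {'fx': 462.33892718249683, 'fy': 462.33892718249683, 'cx': 315.5760879812043, 'cy': 244.58312584875662, 'cam_to_world': array([[-0.02383204,  0.99367698, -0.10971823,  0.55698959],
       [-0.99958033, -0.02187695,  0.01898874,  0.04930286],
       [ 0.01646837,  0.11012473,  0.99378133,  0.80371913],
       [ 0.        ,  0.        ,  0.        ,  1.        ]])}
side {'fx': 612.2875018976051, 'fy': 612.2875018976051, 'cx': 325.0924939453359, 'cy': 244.12076734903667, 'cam_to_world': array([[ 0.90322499,  0.26447508, -0.33799047,  0.29806044],
       [-0.42863562,  0.59511597, -0.67978562, -0.63298663],
       [ 0.02135717,  0.75887411,  0.65088705,  0.71669989],
       [ 0.        ,  0.        ,  0.        ,  1.        ]])}
```

View pics/top0.png

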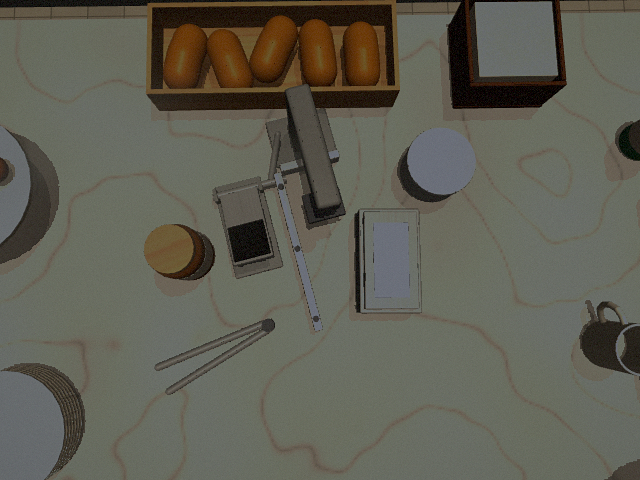

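View pics/side0.png

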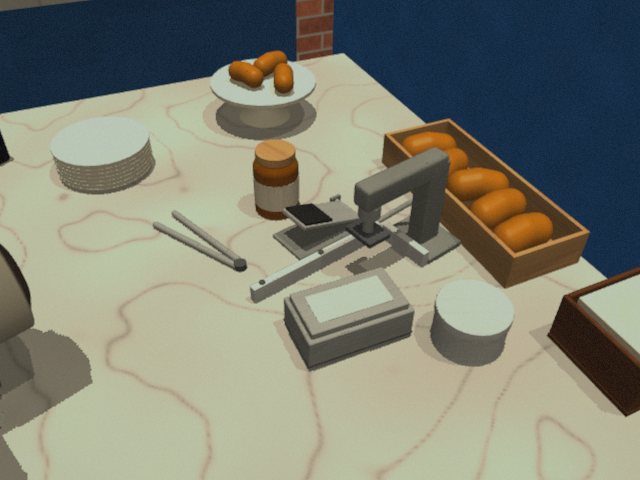

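The top view shows image-up as world +x. The fence runs from (318,328) to (278,175), the tin is at about (390,260), the pedal pad at (250,240), the jar at (178,250), the round tin at (440,162) and the tongs at about (215,355). The side view agrees, with the lid standing and the tin clear of the fence.

```bash
cat >h.py <<'E'
import numpy as np,cv2
from workcell import *
def cloud(n,d):
    i=camera_info(n);v,u=np.mgrid[:480,:640]
    c=np.stack([(u-i['cx'])/i['fx']*d,-(v-i['cy'])/i['fy']*d,-d],-1)
    M=i['cam_to_world'];return c@M[:3,:3].T+M[:3,3]
def ray(n,uv,z):
    i=camera_info(n);M=i['cam_to_world'];uv=np.atleast_2d(uv)
    c=np.stack([(uv[:,0]-i['cx'])/i['fx'],-(uv[:,1]-i['cy'])/i['fy'],-np.ones(len(uv))],-1)@M[:3,:3].T
    return M[:3,3]+c*((z-M[2,3])/c[:,2])[:,None]
def rect(m,P):
    r=cv2.minAreaRect((P[m][:,:2]*1000).astype(np.float32));return r,cv2.boxPoints(r).round(1).tolist()
E
python3 - <<'E'
from h import *
import workcell; print([x for x in dir(workcell) if 'tip' in x.lower()])
f=np.load('top0.npz');p,d=f['p'],f['d'];P=cloud('top',d);z=P[...,2]
g=z[300:470,330:560];print('counter z',np.median(g),g.std())
def comp(u0,u1,v0,v1,lo,hi,name):
    m=np.zeros(z.shape,bool);m[v0:v1,u0:u1]=(z[v0:v1,u0:u1]>lo)&(z[v0:v1,u0:u1]<hi)
    n,l,s,c=cv2.connectedComponentsWithStats(m.astype(np.uint8));k=1+np.argmax(s[1:,4]);m=l==k
    print(name,m.sum(),'z',np.percentile(z[m],[5,50,95]).round(4),*rect(m,P));return m
t=comp(345,430,200,320,.045,.085,'tin')
comp(345,430,200,320,.066,.085,'lid')
fm=comp(265,325,170,335,.024,.040,'fence')
comp(395,480,120,210,.06,.085,'round')
comp(140,205,220,285,.11,.15,'jar')
comp(215,275,175,268,.03,.07,'pedal')
dark=(p.max(2)<40)
v,u=np.nonzero(dark[200:280,215:285]);m=np.zeros_like(dark);m[200:280,215:285]=dark[200:280,215:285]
m=cv2.morphologyEx(m.astype(np.uint8),cv2.MORPH_OPEN,np.ones((3,3)))>0;print('padz',np.percentile(z[m],[5,50,95]),rect(m,P),P[m].mean(0))
comp(150,280,310,400,.006,.03,'tongs')
comp(285,345,80,215,.13,.2,'arm')
E
```

```text
['tip_extent']
counter z 0.0006124448595077325 0.05301390685867524
tin 6439 z [0.0592 0.0713 0.0737] ((611.6563720703125, -83.97454833984375), (100.50322723388672, 167.52207946777344), 88.85498046875) [[526.9000244140625, -132.5], [694.4000244140625, -135.89999389648438], [696.4000244140625, -35.400001525878906], [528.9000244140625, -32.099998474121094]]
lid 5210 z [0.0695 0.0718 0.0739] ((611.6257934570312, -83.8928451538086), (86.4257583618164, 153.91043090820312), 88.66087341308594) [[533.7000122070312, -125.30000305175781], [687.5999755859375, -128.89999389648438], [689.5999755859375, -42.5], [535.7000122070312, -38.900001525878906]]
fence 1459 z [0.0283 0.0323 0.0349] ((636.2469482421875, 74.72754669189453), (281.3456726074219, 47.1142578125), 10.213645935058594) [[493.6000061035156, 73.0], [502.0, 26.600000381469727], [778.9000244140625, 76.5], [770.5, 122.9000015258789]]
round 3788 z [0.0698 0.0723 0.0744] ((771.495361328125, -172.4715118408203), (112.2654037475586, 113.17926025390625), 42.429935455322266) [[691.9000244140625, -168.60000610351562], [768.2000122070312, -252.100
[... 887 characters left out ...]
5], [698.4000244140625, 131.10000610351562], [662.7000122070312, 192.6999969482422]]) [0.64827253 0.14296587 0.06298984]
tongs 1786 z [0.008  0.0116 0.0142] ((470.65869140625, 204.360595703125), (54.808197021484375, 209.93447875976562), 27.02178955078125) [[398.6000061035156, 285.3999938964844], [493.8999938964844, 98.4000015258789], [542.7999877929688, 123.30000305175781], [447.3999938964844, 310.29998779296875]]
arm 3490 z [0.1687 0.1849 0.1869] ((765.2503662109375, 38.41819763183594), (181.90354919433594, 36.31855773925781), 13.68309497833252) [[672.5999755859375, 34.5], [681.2000122070312, -0.699999988079071], [857.9000244140625, 42.29999923706055], [849.2999877929688, 77.5999984741211]]
```

```bash
python3 - <<'E'
from h import *
f=np.load('top0.npz');p,d=f['p'],f['d'];P=cloud('top',d);z=P[...,2]
a=np.radians(13.7);o=np.array([.698,.022])
for it in range(4):
    ex=np.array([np.cos(a),np.sin(a)]);ey=np.array([-ex[1],ex[0]])
    X=(P[...,:2]-o)@ex;Y=(P[...,:2]-o)@ey
    m=(z>.027)&(z<.038)&(X>-.2)&(X<.05)&(abs(Y-.057)<.012)
    pf=np.polyfit(X[m],Y[m],1); a+=np.arctan(pf[0])
    print(np.degrees(a),m.sum(),pf)
ex=np.array([np.cos(a),np.sin(a)]);ey=np.array([-ex[1],ex[0]])
X=(P[...,:2]-o)@ex;Y=(P[...,:2]-o)@ey
zz=(z>.027)&(z<.038)
m=zz&(X>-.17)&(X<.04)&(abs(Y-.057)<.02);print('Y pct',np.percentile(Y[m],[1,5,50,95,99]),m.sum())
m=zz&(abs(Y-.057)<.006)&(X<0);print('front end',np.percentile(X[m],[0.5,2]))
m=zz&(Y>-.06)&(Y<-.025)&(X>.06)&(X<.12);print('stop',m.sum(),np.percentile(X[m],[5,50,95]),np.percentile(Y[m],[1,99]))
m=(z>.15)&(z<.19)&(X>-.08)&(X<.05)&(abs(Y)<.03);print('arm',np.percentile(X[m],.5),np.percentile(Y[m],[2,50,98]))
print(tip_extent)
E
```

```text
13.644778594687425 1185 [-0.0009638  0.0571518]
13.644589719755194 1185 [-3.29648944e-06  5.71515404e-02]
13.644589073742472 1185 [-1.12750490e-08  5.71515396e-02]
13.644589071532893 1185 [-3.85644141e-11  5.71515396e-02]
Y pct [0.05024677 0.05085837 0.05715009 0.06338804 0.06397393] 1042
front end [-0.18810136 -0.18540212]
stop 83 [0.08573003 0.09167067 0.09837163] [-0.05377219 -0.03656575]
arm -0.02145335293474423 [-0.01668288  0.00161321  0.01807284]
0.022
```

Call:
servo_tool:
  rows:
    - {"offset": [0.5,-0.16,0.1],"yaw": 0,"claw": 0.2}
    - {"offset": [1,-0.33,0.2],"yaw": 0,"claw": 0.2}
    - {"offset": [1,-0.33,0.2],"yaw": 0,"claw": 0.2}

```text
time: 0.48
ee_pos: [0.2607, -0.4565, 0.2323]
tcp_rot: [-179.9, -0.0, 18.7]
wrist_force: [0.4, -0.8, 0.3]
opening: 0.0682
grasp_force: 0.0
```

Call:
servo_tool:
  rows:
    - {"offset": [0.5,-0.16,0.1],"yaw": 0,"claw": 0.2}
    - {"offset": [1,-0.33,0.2],"yaw": 0,"claw": 0.2}
    - {"offset": [1,-0.33,0.2],"yaw": 0,"claw": 0.2}

```text
time: 0.85
ee_pos: [0.3447, -0.394, 0.2124]
tcp_rot: [-179.9, 0.0, 18.7]
wrist_force: [-0.5, -0.6, 0.6]
opening: 0.0685
grasp_force: 0.0
```

Call:
servo_tool:
  rows:
    - {"offset": [0.5,-0.16,0.1],"yaw": 0,"claw": 0.2}
    - {"offset": [1,-0.33,0.2],"yaw": 0,"claw": 0.2}
    - {"offset": [1,-0.33,0.2],"yaw": 0,"claw": 0.2}

```text
time: 1.23
ee_pos: [0.4287, -0.3316, 0.1923]
tcp_rot: [-179.9, 0.0, 18.7]
wrist_force: [-0.2, 0.5, 0.5]
opening: 0.0682
grasp_force: 0.0
```

Call:
servo_tool:
  rows:
    - {"offset": [0.5,-0.16,0.1],"yaw": 0,"claw": 0.2}
    - {"offset": [1,-0.33,0.2],"yaw": 0,"claw": 0.2}
    - {"offset": [1,-0.33,0.2],"yaw": 0,"claw": 0.2}

```text
time: 1.6
ee_pos: [0.5127, -0.2691, 0.1722]
tcp_rot: [-179.9, 0.1, 18.6]
wrist_force: [-1.0, -0.4, -0.1]
opening: 0.068
grasp_force: 0.0
```

Call:
servo_tool:
  rows:
    - {"offset": [0.4,-0.1,0.1],"yaw": -0.059,"claw": 0.2}
    - {"offset": [0.7,-0.2,0.2],"yaw": -0.118,"claw": 0.2}
    - {"offset": [0.7,-0.2,0.2],"yaw": -0.177,"claw": 0.2}
    - {"offset": [0.7,-0.2,0.2],"yaw": -0.236,"claw": 0.2}
    - {"offset": [0.7,-0.2,0.2],"yaw": -0.295,"claw": 0.2}
    - {"offset": [0.7,-0.2,0.2],"yaw": -0.354,"claw": 0.2}
    - {"offset": [0.7,-0.2,0.2],"yaw": -0.413,"claw": 0.2}
    - {"offset": [0.7,-0.2,0.2],"yaw": -0.472,"claw": 0.2}
    - {"offset": [0.7,-0.2,0.2],"yaw": -0.472,"claw": 0.2}

```text
time: 2.72
ee_pos: [0.5711, -0.2303, 0.1538]
tcp_rot: [180.0, 0.0, 103.3]
wrist_force: [0.5, 0.1, 0.8]
opening: 0.0682
grasp_force: 0.0
```

Call:
servo_tool:
  rows:
    - {"offset": [0.15,0.34,0.2],"yaw": -0.002,"claw": 0.2}
    - {"offset": [0.3,0.68,0.4],"yaw": -0.002,"claw": 0.2}
    - {"offset": [0.3,0.68,0.7],"yaw": -0.002,"claw": 0.2}
    - {"offset": [0.3,0.68,0.7],"yaw": -0.002,"claw": 0.2}

```text
time: 3.22
ee_pos: [0.6295, -0.1838, 0.0809]
tcp_rot: [-179.8, -0.1, 103.6]
wrist_force: [0.2, 0.3, 0.9]
opening: 0.0684
grasp_force: 0.0
```

Call:
servo_tool:
  rows:
    - {"offset": [0,0,0.25],"yaw": 0,"claw": 0.2}
    - {"offset": [0,0,0.5],"yaw": 0,"claw": 0.2}
    - {"offset": [0,0,0.5],"yaw": 0,"claw": 0.2}

```text
time: 3.6
ee_pos: [0.63, -0.1842, 0.0331]
tcp_rot: [-179.9, -0.0, 103.6]
wrist_force: [-0.1, 0.4, 0.1]
opening: 0.0684
grasp_force: 0.0
```

Call:
servo_tool:
  rows:
    - {"offset": [0.15,0,0],"yaw": 0,"claw": 0.2}
    - {"offset": [0.25,0,0],"yaw": 0,"claw": 0.2}
    - {"offset": [0.33,0,0],"yaw": 0,"claw": 0.2}
    - {"offset": [0.41,0,0],"yaw": 0,"claw": 0.2}
    - {"offset": [0.49,0,0],"yaw": 0,"claw": 0.2}
    - {"offset": [0.57,0,0],"yaw": 0,"claw": 0.2}
    - {"offset": [0.65,0,0],"yaw": 0,"claw": 0.2}
    - {"offset": [0.72,0,0],"yaw": 0,"claw": 0.2}
    - {"offset": [0.78,0,0],"yaw": 0,"claw": 0.2}
    - {"offset": [0.8,0,0],"yaw": 0,"claw": 0.2}
    - {"offset": [0.8,0,0],"yaw": 0,"claw": 0.2}

```text
time: 4.97
ee_pos: [0.6117, -0.1053, 0.0331]
tcp_rot: [-180.0, -0.0, 103.8]
wrist_force: [0.2, 0.6, -0.3]
opening: 0.0682
grasp_force: 0.0
```

```bash
cat >>h.py <<'E'
A=np.radians(13.644);O=np.array([.698,.022]);EX=np.array([np.cos(A),np.sin(A)]);EY=np.array([-EX[1],EX[0]])
def pf(xy):return np.stack([(np.asarray(xy)-O)@EX,(np.asarray(xy)-O)@EY],-1)
def look(k):
    o=get_obs();print('t',o['time'],'tcp',pf(o['ee_pos'][:2]).round(4),o['ee_pos'][2],o['tcp_rot'][2],o['wrist_force'])
    for n in('top','side'):
        p,d=camera(n);cv2.imwrite(f'pics/{n}{k}.png',p[:,:,::-1]);np.savez(f'{n}{k}.npz',p=p,d=d)
E
python3 -c "
from h import *
look(1)"
```

```text
t 4.975 tcp [-0.1138 -0.1034] 0.033137293350647884 103.83742355636632 [ 0.2325103   0.60555536 -0.26989217]
```

View pics/side1.png

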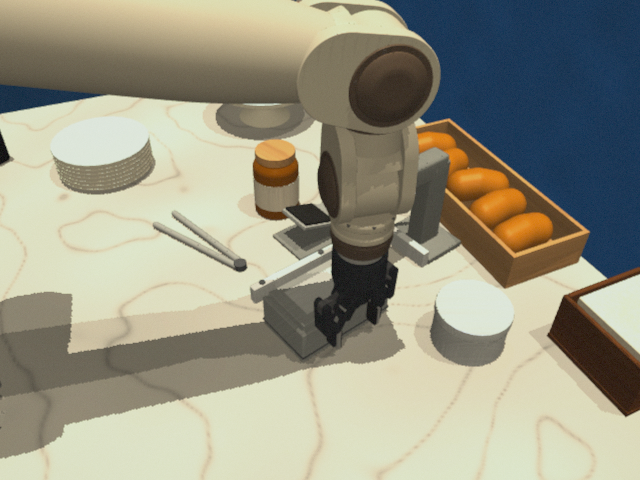

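The side view shows both fingers on the tin's long side at about (355,320). The tin is now roughly parallel to the fence and the round tin is untouched. I'll keep pushing toward the fence.

Call:
servo_tool:
  rows:
    - {"offset": [0.08,0,0],"yaw": 0,"claw": 0.2}
    - {"offset": [0.16,0,0],"yaw": 0,"claw": 0.2}
    - {"offset": [0.24,0,0],"yaw": 0,"claw": 0.2}
    - {"offset": [0.3,0,0],"yaw": 0,"claw": 0.2}
    - {"offset": [0.34,0,0],"yaw": 0,"claw": 0.2}
    - {"offset": [0.38,0,0],"yaw": 0,"claw": 0.2}
    - {"offset": [0.38,0,0],"yaw": 0,"claw": 0.2}

```text
time: 5.95
ee_pos: [0.6029, -0.0682, 0.0333]
tcp_rot: [180.0, -0.0, 103.8]
wrist_force: [0.2, -1.0, -0.3]
opening: 0.068
grasp_force: 0.0
```

```bash
python3 -c "
from h import *
look(2)
f=np.load('side2.npz');P=cloud('side',f['d']);q=pf(P[...,:2]);z=P[...,2]
m=(z>.045)&(z<.08)&(abs(q[...,1]+.02)<.1)&(q[...,0]<-.14)&(q[...,0]>-.35)
print(m.sum(),cv2.minAreaRect((q[m]*1000).astype(np.float32)),np.percentile(q[m],[1,99],axis=0))
m=(z>.02)&(z<.05)&(abs(q[...,1]+.02)<.1)&(q[...,0]<-.0)&(q[...,0]>-.35)
print(np.percentile(q[m],[1,99],axis=0))"
```

```text
t 5.95 tcp [-0.1137 -0.0653] 0.03333717086400803 103.84166394696526 [ 0.18819928 -1.01363028 -0.34667289]
2366 ((-170.9362335205078, -18.211097717285156), (125.74034881591797, 61.71259689331055), 89.91853332519531) [[-0.20093266 -0.07885849]
 [-0.14123545  0.03986042]]
[[-0.20136521 -0.07748414]
 [-0.03792829  0.04012054]]
```

Call:
servo_tool:
  rows:
    - {"offset": [0.05,0,0],"yaw": 0,"claw": 0.2}
    - {"offset": [0.09,0,0],"yaw": 0,"claw": 0.2}
    - {"offset": [0.09,0,0],"yaw": 0,"claw": 0.2}

```text
time: 6.42
ee_pos: [0.6017, -0.0642, 0.0347]
tcp_rot: [180.0, 0.5, 103.6]
wrist_force: [0.8, -26.6, 4.9]
opening: 0.0685
grasp_force: 0.0
```

Call:
servo_tool:
  rows:
    - {"offset": [0.01,0,0],"yaw": 0,"claw": 0.2}
    - {"offset": [0.02,0,0],"yaw": 0,"claw": 0.2}

```text
time: 6.68
ee_pos: [0.6017, -0.064, 0.0353]
tcp_rot: [179.9, 0.7, 103.5]
wrist_force: [1.9, -39.0, 8.0]
opening: 0.0684
grasp_force: 0.0
```

Call:
servo_tool:
  rows:
    - {"offset": [-0.2,0,0],"yaw": 0,"claw": 0.2}
    - {"offset": [-0.4,0,0],"yaw": 0,"claw": 0.2}
    - {"offset": [-0.4,-0.3,-0.5],"yaw": 0,"claw": 0.4}
    - {"offset": [-0.4,-0.7,-0.9],"yaw": 0,"claw": 0.4}
    - {"offset": [-0.2,-1,-0.9],"yaw": 0,"claw": 0.4}
    - {"offset": [0,-1,-0.9],"yaw": 0,"claw": 0.4}

```text
time: 7.42
ee_pos: [0.5022, -0.0821, 0.1238]
tcp_rot: [180.0, -0.0, 103.7]
wrist_force: [0.7, -0.0, 0.4]
opening: 0.0512
grasp_force: 0.0
```

Call:
servo_tool:
  rows:
    - {"offset": [0.2,-0.2,0],"yaw": 0.055,"claw": 0.4}
    - {"offset": [0.4,-0.3,0],"yaw": 0.11,"claw": 0.4}
    - {"offset": [0.4,-0.3,0],"yaw": 0.165,"claw": 0.4}
    - {"offset": [0.4,-0.3,0],"yaw": 0.22,"claw": 0.4}
    - {"offset": [0.4,-0.3,0],"yaw": 0.275,"claw": 0.4}
    - {"offset": [0.4,-0.3,0],"yaw": 0.33,"claw": 0.4}
    - {"offset": [0.4,-0.3,0],"yaw": 0.385,"claw": 0.4}
    - {"offset": [0.4,-0.3,0],"yaw": 0.44,"claw": 0.4}
    - {"offset": [0.4,-0.3,0],"yaw": 0.5,"claw": 0.4}
    - {"offset": [0.4,-0.3,0],"yaw": 0.5,"claw": 0.4}

```text
time: 8.68
ee_pos: [0.465, -0.0497, 0.1228]
tcp_rot: [-180.0, 0.0, 13.9]
wrist_force: [-0.5, 0.0, -0.1]
opening: 0.0511
grasp_force: 0.0
```

```bash
cat >>h.py <<'E'
def tin(k,n='top'):
    f=np.load(f'{n}{k}.npz');P=cloud(n,f['d']);q=pf(P[...,:2]);z=P[...,2]
    m=((z>.05)&(z<.08)&(abs(q[...,1])<.12)&(q[...,0]<.085)&(q[...,0]>-.3)).astype(np.uint8)
    N,l,s,c=cv2.connectedComponentsWithStats(m);m=l==1+np.argmax(s[1:,4])
    print(n,m.sum(),cv2.minAreaRect((q[m]*1000).astype(np.float32)),np.percentile(q[m],[1,99],axis=0).round(4).tolist(),np.percentile(z[m],[5,50,95]))
E
python3 -c "
from h import *
look(3);tin(3);tin(3,'side')"
```

```text
t 8.675 tcp [-0.2434 -0.0148] 0.12278057332116267 13.925395412128129 [-0.54314113  0.00141705 -0.06768414]
top 6522 ((-116.72169494628906, -0.5399932861328125), (100.41064453125, 170.15284729003906), 89.97129821777344) [[-0.1998, -0.049], [-0.034, 0.0487]] [0.059256   0.07130479 0.07361575]
side 4864 ((-116.83331298828125, -4.918079376220703), (171.70709228515625, 95.89144134521484), 0.5349332094192505) [[-0.2006, -0.0513], [-0.0387, 0.0393]] [0.05525314 0.07062719 0.07294467]
```

Call:
servo_tool:
  rows:
    - {"offset": [0,-0.11,0.4],"yaw": 0.001,"claw": 0.4}
    - {"offset": [0,-0.11,0.7],"yaw": 0.001,"claw": 0.4}
    - {"offset": [0,-0.11,0.89],"yaw": 0.001,"claw": 0.4}
    - {"offset": [0,-0.11,0.89],"yaw": 0.001,"claw": 0.4}

```text
time: 9.28
ee_pos: [0.461, -0.0394, 0.0329]
tcp_rot: [-179.9, 0.2, 13.8]
wrist_force: [0.3, 0.2, 0.5]
opening: 0.0513
grasp_force: 0.0
```

Call:
servo_tool:
  rows:
    - {"offset": [0.15,0,0],"yaw": 0,"claw": 0.4}
    - {"offset": [0.25,0,0],"yaw": 0,"claw": 0.4}
    - {"offset": [0.33,0,0],"yaw": 0,"claw": 0.4}
    - {"offset": [0.41,0,0],"yaw": 0,"claw": 0.4}
    - {"offset": [0.49,0,0],"yaw": 0,"claw": 0.4}
    - {"offset": [0.57,0,0],"yaw": 0,"claw": 0.4}
    - {"offset": [0.65,0,0],"yaw": 0,"claw": 0.4}
    - {"offset": [0.73,0,0],"yaw": 0,"claw": 0.4}
    - {"offset": [0.81,0,0],"yaw": 0,"claw": 0.4}
    - {"offset": [0.88,0,0],"yaw": 0,"claw": 0.4}
    - {"offset": [0.92,0,0],"yaw": 0,"claw": 0.4}
    - {"offset": [0.92,0,0],"yaw": 0,"claw": 0.4}

```text
time: 10.78
ee_pos: [0.5519, -0.0177, 0.0343]
tcp_rot: [-180.0, -0.1, 13.6]
wrist_force: [0.5, 0.4, -0.5]
opening: 0.0514
grasp_force: 0.0
```

Call:
servo_tool:
  rows:
    - {"offset": [0.07,0,0],"yaw": 0,"claw": 0.4}
    - {"offset": [0.14,0,0],"yaw": 0,"claw": 0.4}
    - {"offset": [0.21,0,0],"yaw": 0,"claw": 0.4}
    - {"offset": [0.28,0,0],"yaw": 0,"claw": 0.4}
    - {"offset": [0.35,0,0],"yaw": 0,"claw": 0.4}
    - {"offset": [0.41,0,0],"yaw": 0,"claw": 0.4}
    - {"offset": [0.45,0,0],"yaw": 0,"claw": 0.4}
    - {"offset": [0.45,0,0],"yaw": 0,"claw": 0.4}

```text
time: 11.78
ee_pos: [0.5957, -0.0071, 0.0343]
tcp_rot: [180.0, -0.1, 13.6]
wrist_force: [0.4, 0.1, -0.5]
opening: 0.0512
grasp_force: 0.0
```

```bash
python3 -c "
from h import *
look(4);tin(4,'side')"
```

```text
t 11.775 tcp [-0.1063 -0.0042] 0.0342813343994304 13.645427440922916 [ 0.42915117  0.13528545 -0.47890163]
side 2792 ((-24.47606658935547, -10.030235290527344), (199.06350708007812, 98.16371154785156), 4.954806327819824) [[-0.1184, -0.0622], [0.0704, 0.0312]] [0.05418907 0.07035676 0.07311888]
```

View pics/side4.png

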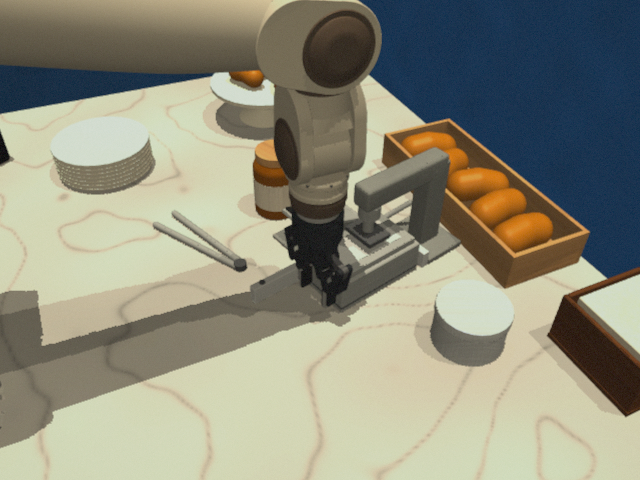

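The side view shows the tin under the ram, the fingers behind its front end at about (325,275), and everything else undisturbed. About 10 mm remains to the back stop.

Call:
servo_tool:
  rows:
    - {"offset": [0.05,0,0],"yaw": 0,"claw": 0.4}
    - {"offset": [0.1,0,0],"yaw": 0,"claw": 0.4}
    - {"offset": [0.13,0,0],"yaw": 0,"claw": 0.4}
    - {"offset": [0.13,0,0],"yaw": 0,"claw": 0.4}

```text
time: 12.38
ee_pos: [0.6047, -0.0049, 0.0328]
tcp_rot: [-180.0, 0.4, 13.6]
wrist_force: [-16.9, -5.3, 0.4]
opening: 0.0516
grasp_force: 0.0
```

Call:
servo_tool:
  rows:
    - {"offset": [-0.2,0,0],"yaw": 0,"claw": 0.4}
    - {"offset": [-0.6,0,0],"yaw": 0,"claw": 0.4}
    - {"offset": [-1,0,0],"yaw": 0,"claw": 0.4}
    - {"offset": [-1,0,-0.5],"yaw": 0,"claw": 0.7}
    - {"offset": [-1,0,-1],"yaw": 0,"claw": 1}
    - {"offset": [-1,0,-1],"yaw": 0,"claw": 1}

```text
time: 13.12
ee_pos: [0.5131, -0.0278, 0.1388]
tcp_rot: [179.9, -0.5, 13.6]
wrist_force: [0.2, 0.1, -0.7]
opening: -0.0001
grasp_force: 0.0
```

```bash
python3 -c "
from h import *
look(5);tin(5,'side');tin(5)
f=np.load('top5.npz');P=cloud('top',f['d']);q=pf(P[...,:2]);z=P[...,2]
for lo,hi,s in((.05,.067,'rim'),(.0685,.076,'lid')):
  m=(z>lo)&(z<hi)&(abs(q[...,1])<.07)&(q[...,0]<-.04)&(q[...,0]>-.12)
  print(s,m.sum(),np.percentile(q[m],[1,99],axis=0))
m=(z>.05)&(z<.08)&(q[...,0]<-.03)&(q[...,0]>-.075)
# right edge slope
e=[]
for x in np.arange(-.08,.02,.004):
  k=(z>.05)&(z<.08)&(abs(q[...,0]-x)<.002)&(abs(q[...,1])<.08)
  e.append((x,q[k][:,1].min(),q[k][:,1].max()))
e=np.array(e);print('edges',np.median(e,0),np.degrees(np.polyfit(e[:,0],e[:,1],1)[0]))
p=f['p'];hsv=cv2.cvtColor(p,cv2.COLOR_RGB2HSV)
m=(abs(q[...,1]-.13)<.045)&(q[...,0]>-.09)&(q[...,0]<.08)&(z>.03)&(z<.09)
d=m&(p.max(2)<45);print('pedal',cv2.minAreaRect((q[m]*1000).astype(np.float32)),'pad',d.sum(),np.percentile(q[d],[5,50,95],axis=0),np.median(z[d]))
"
```

```text
t 13.125 tcp [-0.1914 -0.0048] 0.1388093153632049 13.636874979409713 [ 0.19017803  0.06153781 -0.72873604]
side 3901 ((-0.14621734619140625, -2.2609710693359375), (100.79700469970703, 169.44459533691406), 89.62811279296875) [[-0.0835, -0.0515], [0.0784, 0.0413]] [0.05391549 0.07012623 0.07282561]
top 4228 ((0.1396636962890625, -0.3562278747558594), (169.15342712402344, 100.1753158569336), 0.04363183677196503) [[-0.0837, -0.0492], [0.0821, 0.0492]] [0.05883823 0.07091496 0.07346822]
rim 482 [[-0.08439804 -0.04990365]
 [-0.04121773  0.0494572 ]]
lid 1242 [[-0.07708973 -0.04234015]
 [-0.04031988  0.04171865]]
edges [-0.032      -0.04984659  0.04948373] -0.029975317349938548
pedal ((11.963394165039062, 130.61419677734375), (82.90249633789062, 132.16998291015625), 89.17053985595703) pad 1299 [[-0.04592858  0.10247015]
 [-0.01923916  0.12953127]
 [ 0.00852599  0.15658701]] 0.0572250174611002
```

View pics/top5.png

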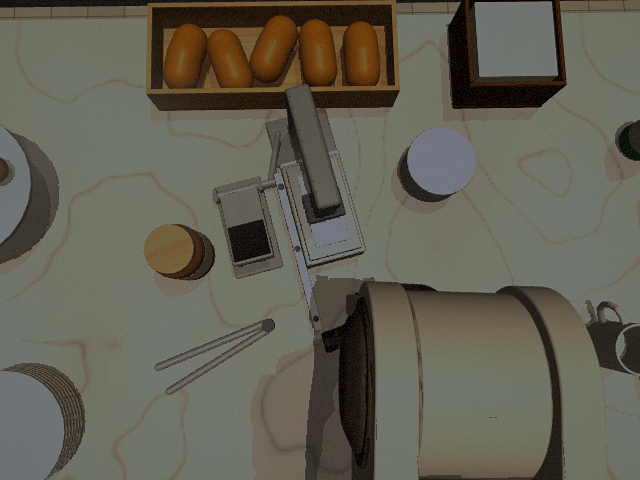

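The top view shows the tin square against the fence and stop, with its visible corner at (365,252), its lid still about 10 mm up, and the jar, tongs and round tin where they were. The pad is at (250,240). Next is the pedal.

Call:
servo_tool:
  rows:
    - {"offset": [0,-0.4,0],"yaw": 0,"claw": 1}
    - {"offset": [0.2,-0.8,0],"yaw": 0,"claw": 1}
    - {"offset": [0.6,-1,0],"yaw": 0,"claw": 1}
    - {"offset": [0.7,-1,0],"yaw": 0,"claw": 1}
    - {"offset": [0.7,-1,0],"yaw": 0,"claw": 1}

```text
time: 13.85
ee_pos: [0.5547, 0.0858, 0.1326]
tcp_rot: [-180.0, 0.2, 13.7]
wrist_force: [-0.0, 0.0, -0.3]
opening: -0.0001
grasp_force: 0.0
```

Call:
servo_tool:
  rows:
    - {"offset": [0.4,-0.27,0],"yaw": 0,"claw": 1}
    - {"offset": [0.8,-0.27,0],"yaw": 0,"claw": 1}
    - {"offset": [0.96,-0.27,0.1],"yaw": 0,"claw": 1}
    - {"offset": [0.96,-0.27,0.3],"yaw": 0,"claw": 1}
    - {"offset": [0.96,-0.27,0.45],"yaw": 0,"claw": 1}
    - {"offset": [0.96,-0.27,0.45],"yaw": 0,"claw": 1}

```text
time: 14.6
ee_pos: [0.6407, 0.1339, 0.0879]
tcp_rot: [-180.0, 0.2, 13.6]
wrist_force: [0.7, 0.5, 0.8]
opening: 0.0001
grasp_force: 0.0
```

```bash
python3 -c "
from h import *
look(6)"
```

```text
t 14.6 tcp [-0.0293  0.1222] 0.0878574908091024 13.58996276879786 [0.67580316 0.52329697 0.81619316]
```

View pics/side6.png

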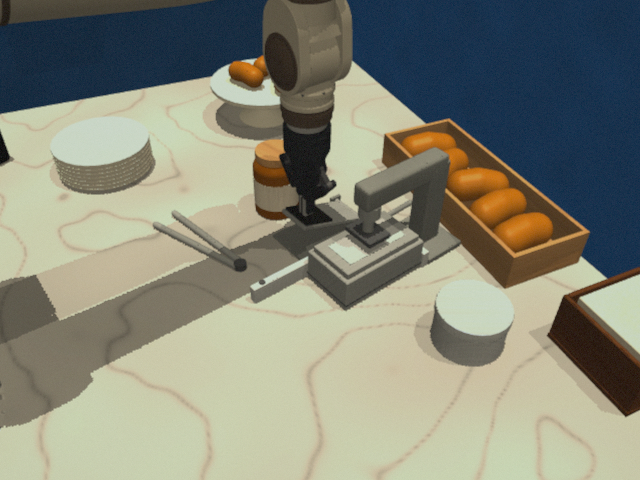

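The side view shows the closed fingertips just above the pad at about (312,212). The gripper clears the jar, and the tin stands home under the ram.

Call:
servo_tool:
  rows:
    - {"offset": [0,0,0.08],"yaw": 0,"claw": 1}
    - {"offset": [0,0,0.16],"yaw": 0,"claw": 1}
    - {"offset": [0,0,0.24],"yaw": 0,"claw": 1}
    - {"offset": [0,0,0.3],"yaw": 0,"claw": 1}
    - {"offset": [0,0,0.36],"yaw": 0,"claw": 1}
    - {"offset": [0,0,0.4],"yaw": 0,"claw": 1}
    - {"offset": [0,0,0.4],"yaw": 0,"claw": 1}

```text
time: 15.58
ee_pos: [0.6413, 0.1346, 0.0492]
tcp_rot: [-180.0, 0.1, 13.6]
wrist_force: [-3.5, -0.4, 6.0]
opening: -0.0003
grasp_force: 2.9
```

Call:
servo_tool:
  rows:
    - {"offset": [0,0,0.02],"yaw": 0,"claw": 1}
    - {"offset": [0,0,0.03],"yaw": 0,"claw": 1}
    - {"offset": [0,0,0.03],"yaw": 0,"claw": 1}

```text
time: 15.95
ee_pos: [0.6415, 0.1346, 0.0486]
tcp_rot: [180.0, -0.0, 13.6]
wrist_force: [-12.1, -2.5, 21.9]
opening: 0.0002
grasp_force: 11.1
```

Call:
servo_tool:
  rows:
    - {"offset": [0,0,0.01],"yaw": 0,"claw": 1}
    - {"offset": [0,0,0.01],"yaw": 0,"claw": 1}
    - {"offset": [0,0,0.01],"yaw": 0,"claw": 1}
    - {"offset": [0,0,0.01],"yaw": 0,"claw": 1}
    - {"offset": [0,0,0.01],"yaw": 0,"claw": 1}

```text
time: 16.58
ee_pos: [0.6415, 0.1347, 0.0485]
tcp_rot: [180.0, -0.1, 13.6]
wrist_force: [-14.6, -3.3, 27.7]
opening: 0.0001
grasp_force: 13.8
```

```bash
python3 -c "
from h import *
look(7)
for k in (6,7):
  f=np.load(f'side{k}.npz');P=cloud('side',f['d']);q=pf(P[...,:2]);z=P[...,2]
  m=(abs(q[...,1])<.03)&(q[...,0]<-.045)&(q[...,0]>-.07)&(z<.1);print('lid z',np.median(z[m]),m.sum())
  m=(abs(q[...,1]-.13)<.03)&(q[...,0]>.0)&(q[...,0]<.01)&(z<.1);print('pad z',np.median(z[m]),m.sum())
  tin(k,'side')
"
```

```text
t 16.575 tcp [-0.0284  0.1228] 0.048473624902820124 13.63610779396416 [-14.61772379  -3.32036735  27.66309734]
lid z 0.07127332323374813 398
pad z 0.045235835548272374 140
side 3909 ((0.2362518310546875, -3.1147689819335938), (101.12145233154297, 170.66448974609375), 89.02971649169922) [[-0.0835, -0.0515], [0.0784, 0.0415]] [0.05376291 0.07022919 0.0728374 ]
lid z 0.06250076245086722 399
pad z 0.02613928658109399 71
side 4238 ((-0.237884521484375, -1.5940284729003906), (102.10994720458984, 170.32614135742188), 89.85014343261719) [[-0.0836, -0.0515], [0.0829, 0.0467]] [0.05407447 0.06217107 0.0727086 ]
```

Lid top now reads 62.5 mm, so it is home and the pedal is at its stop. Releasing.

Call:
servo_tool:
  rows:
    - {"offset": [0,0,-0.08],"yaw": 0,"claw": 1}
    - {"offset": [0,0,-0.18],"yaw": 0,"claw": 1}
    - {"offset": [0,0,-0.28],"yaw": 0,"claw": 1}
    - {"offset": [0,0,-0.4],"yaw": 0,"claw": 1}
    - {"offset": [0,0,-0.7],"yaw": 0,"claw": 1}
    - {"offset": [0,0,-1],"yaw": 0,"claw": 1}
    - {"offset": [0,0,-1],"yaw": 0,"claw": 1}

```text
time: 17.55
ee_pos: [0.6426, 0.1349, 0.1479]
tcp_rot: [180.0, -0.2, 13.6]
wrist_force: [0.1, -0.0, -0.6]
opening: -0.0
grasp_force: 0.0
```

Call:
servo_tool:
  rows:
    - {"offset": [-0.5,0,-0.2],"yaw": 0,"claw": 1}
    - {"offset": [-1,0,-0.2],"yaw": 0,"claw": 1}
    - {"offset": [-1,0,-0.2],"yaw": 0,"claw": 1}

```text
time: 17.92
ee_pos: [0.5414, 0.1104, 0.1644]
tcp_rot: [-180.0, 0.2, 13.6]
wrist_force: [0.6, 1.2, -0.1]
opening: -0.0004
grasp_force: 0.0
```

```bash
python3 -c "
from h import *
look(8);tin(8);tin(8,'side')
for k in (6,8):
  f=np.load(f'side{k}.npz');P=cloud('side',f['d']);q=pf(P[...,:2]);z=P[...,2]
  m=(abs(q[...,1])<.03)&(q[...,0]<-.045)&(q[...,0]>-.07)&(z<.1);print('lid z',np.median(z[m]),m.sum())
  m=(abs(q[...,1]-.13)<.03)&(q[...,0]>.0)&(q[...,0]<.01)&(z<.1);print('pad z',np.median(z[m]),m.sum())
"
```

```text
t 17.925 tcp [-0.1313  0.1228] 0.16439964287114192 13.626858207855252 [ 0.57492846  1.23501929 -0.06000253]
top 4222 ((0.14989471435546875, -0.3336982727050781), (169.13351440429688, 100.17630004882812), 0.022364754229784012) [[-0.0837, -0.0493], [0.0823, 0.0491]] [0.05863203 0.06224656 0.06470548]
side 3756 ((0.23296356201171875, -2.216888427734375), (102.487548828125, 170.32960510253906), 89.15795135498047) [[-0.0835, -0.0516], [0.0831, 0.046]] [0.05356366 0.06177485 0.06421649]
lid z 0.07127332323374813 398
pad z 0.045235835548272374 140
lid z 0.06254013676297748 398
pad z 0.04819147682120961 158
```

View pics/side8.png

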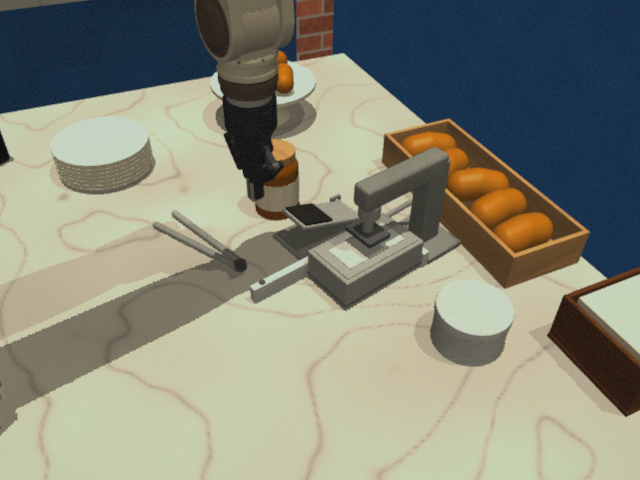

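The final side view shows the tin home and closed at (365,265), the pedal back up at (315,215), and the bystanders undisturbed. Handing in.

```bash
python3 -c "
from workcell import *
print(job_done())"
```

```text
the job is handed in; nothing more can be done
None
```

The tin is home against the fence and back stop (within about 0.5 mm by camera) with its lid pressed home, the pedal is back up, the jar, round tin and tongs look undisturbed, and the job was handed in at about 18 s; no verdict was returned.

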